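# Turn the sample-bottle rack to the tall bottle with the turning pin and hold it

### The arm

A 6-joint arm with a two-finger parallel gripper is mounted at the origin on the work surface. World frame = base frame: x ahead of the robot, y to its left, z up, the work surface at z = 0. Lengths are in m, angles in rad, forces in N, time in s.
With the tool pointing down it reaches from about 0.325 to 0.925 m from the base axis. Payload 3.1 kg.
Tool frame: the origin (TCP) lies midway between the tips of the shut fingers; the grasp point (between the pads) lies 19 mm behind it; z points along the fingers, y is the direction in which the jaws open and shut (so a half turn about z gives the same grasp; the last joint's range is limited). The gripper opens to 85 mm and grips with 20 to 120 N. Pads are 22 mm wide; open, the fingers measure 114 mm over their backs; the gripper's body (76 mm by 85 mm) begins 54 mm behind the grasp point. The pads swing forward as they close: fully open they stand 13 mm farther back than shut.
Start: joints at [-1.286, 0.217, 1.613, -0, 1.311, -0.112], TCP at [0.242, -0.576, 0.231] pointing down, gripper open.
Joint ranges: [-2.75, 2.75], [-0.78, 2.1], [0.31, 2.55], [-1.13, 4.27], [0.13, 2.63], [-2.58, 2.58]. Speed limits (rad/s): [2.79, 2.79, 3.14, 3.14, 3.14, 3.14].

### API

Orientations are given as a unit quaternion [x, y, z, w].
In Python, from rig import r gives the robot as it stands.
- The arm moves only by the tool jog_arm, never from a script. Its argument "increments" is a list of rows, each a list of 5 numbers: the shift along the tool's x, y, z in cm, then the turn about the tool's z in degrees, then the closure, from 0 (fully open) to 1 (shut). In form: [[tx, ty, tz, turn, hand], ...]. A call has exactly 5 rows; each row shifts and turns the pose as measured when the row begins, along the tool's axes as they then stand; what a row does not reach is not made up. A row lasts 1/10 s, in which the tool goes at most 50 mm and 8.59 degrees, less where a joint would pass 70% of its speed; a pose out of reach is approached as far as the arm can. A call with a gripper value outside its range is refused whole. The fingers move at their own pace and stop on an object; "force" is the grip in N (left out, the last holds). Time passes only in rows, so rows that do not move let the fingers close, or fill a call up. It gives the time, the measured TCP pose, the force and the opening at its end, in the units of the state.
- r.get_obs(): the state, without advancing time (a new reading comes with each control period).
- r.snapshot(name): name is "scene" or "top"; returns the picture (480x640x3 uint8, red, green, blue); there is no depth.
- r.calibration(name): a dict with "fx", "fy", "cx", "cy" (pixels), "k1" (the pictures are not rectified: a ray, as slopes to the right and down, at radius r is drawn at 1 + k1 r^2 times it, then the intrinsics apply), "position" and "attitude" of the camera in the world. Camera axes: x right, y up, looking along -z (the intrinsics and any distortion apply to the point x, -y, -z); pixel columns grow to the right and rows downward; lengths in m; the calibration is good to about 2 mm. A picture is of the moment at which its call begins. calibration takes no time and is no camera call.
- r.sign_off(): hands the job in, once; it reports no verdict.
The state is a dict: "time": time; "joint_pos": joint angles; "dq": joint speeds; "joint_efforts": joint torques, N m; "ee_pos": TCP position; "orientation": TCP orientation; "force": force on the tool from outside, world axes, zero at the start; "torque": the same for the moment, N m; "finger_gap": finger opening in m.
Only numpy, scipy, OpenCV 4.12 (cv2) and the standard library are available. Lean on these libraries where they do the work, as an engineer would, in place of code of your own. Each camera call takes 0.05 s, during which the arm holds its last target.

### The job

Take the turning pin out of its stand, put its end down through the eye in the lug at the rim of the rotary bottle rack, and with the pin in the eye turn the rack until the tall bottle stands at the front, in line with the rack's fixed pointer. Turn the rack by the pin only, never with the gripper or arm on the rack or its bottles, keep all bottles upright in their cups and leave the two spare bottles on the table where they stand. Finish while still gripping the pin in the eye and holding the rack still there for labelling: do not let go.

Things in the scene. Friction and masses are not known exactly. Their poses are not given: they have to be found in the camera images.
- pin_handle (a point): Centre of the turning pin's handle, on the axis, 90.5 mm above the pin's tip and 52.5 mm below its top; z runs up the pin. The handle is round, grey, 22 mm in diameter and 105 mm long, with a steel band near its lower end. The pin starts upright in a wooden block (stand, 70 x 70 x 50 mm high, fixed), left or right of the rack; a low white tray stands on the other side.
- pin: The turning pin, loose, 110 g; origin at the tip of its shaft, on the axis, z up the pin. Below the handle is a steel shaft 10 mm in diameter and 38 mm long with a tapered end. In the stand the handle's lower end rests on the block, the shaft in a 15 mm wide hole: the pin lifts straight out.
- eye (a point): Centre of the eye in the lug's top face, 55 mm above the table; z up. The eye is a round 15 mm through hole in the flat aluminium lug (44 mm wide, 8 mm thick) at the turntable's rim, 125 mm from the axis. Below is free space to the table (pointer strip 4 mm high). The pin's handle does not pass: pin fully down, its tip is 38 mm below this point.
- rack_axis (a point): The turntable's vertical axis at the disc's top face, 55 mm above the table. The bearing is a little stiff (about 0.05 Nm) and stays where it is left; it turns a full turn either way.
- turntable: White disc, 184 mm in diameter, with six cups 47 mm across and 14 mm high on a circle of 62 mm radius, 60 degrees apart, one of them empty, and the lug with the eye, half-way between two cups. Origin on the axis at the disc's underside, 47 mm above the table; +y points to the eye. It carries the loose bottles.
- front_spot (a point): The front place, fixed: on the level of the disc's top, 62 mm from the axis, in line with the pointer (an upright aluminium tab 30 mm high, 174 mm from the axis, on the robot's side, at the end of a low strip from the rack's foot). It does not turn with the disc. The tall bottle's axis must come over this point; it starts over 30 degrees away.
- tall_bottle: The tall bottle, the only one of its height and with a cap almost as wide as itself: white, blue cap, 36 mm in diameter, 85 mm high, loose in one of the cups (up to 3 mm play to either side). Origin at the centre of its underside, on the disc; z up its axis.
- short_bottle1: One of the four short bottles in the rack: white, blue cap, 36 mm in diameter, 55 mm high, loose in a cup. Origin at the centre of its underside; z up its axis.
- short_bottle2: One of the four short bottles in the rack: white, blue cap, 36 mm in diameter, 55 mm high, loose in a cup. Origin at the centre of its underside; z up its axis.
- short_bottle3: One of the four short bottles in the rack: white, blue cap, 36 mm in diameter, 55 mm high, loose in a cup. Origin at the centre of its underside; z up its axis.
- short_bottle4: One of the four short bottles in the rack: white, blue cap, 36 mm in diameter, 55 mm high, loose in a cup. Origin at the centre of its underside; z up its axis.
- spare_bottle0: A spare short bottle standing on the table beside the rack, to the left; not part of the job. 36 mm in diameter, 55 mm high; origin at the centre of its underside.
- spare_bottle1: A spare short bottle standing on the table beside the rack, to the right; not part of the job. 36 mm in diameter, 55 mm high; origin at the centre of its underside.
Things that resemble listed ones, but are neither listed nor needed, are in the scene too. What is shaped like the short_bottle4 but pink is not meant. Leave any red look-alike of the short_bottle3 alone.

How it is judged:
On the way, in this order (a step that is already met when the one before it is completed fails the run):
1. the pin's end is through the eye of the rack (horizontal distance between pin and eye below 0.007 m and z of pin in the frame of eye below -0.016 m and angle between pin_handle's own z axis and vertical below 0.25 rad), for 0.2 s.
2. the tall bottle stands at the front, with the pin in the eye (all of step 1 and horizontal distance between tall_bottle and front_spot below 0.012 m), for 0.2 s.
At the end, for the whole second after the job is handed in: Tall bottle's axis within 12 mm of the front place; pin through the eye (tip 16 mm or more below the lug's top, within 7 mm of the hole's axis, pin within 14 degrees of upright) and still gripped (over 1 N); rack still (under 0.05 rad/s); all five bottles upright (all of step 2 and contact force between the fingers and pin above 1 N and angular speed of turntable below 0.05 rad/s and angle between each of tall_bottle, short_bottle1, short_bottle2, short_bottle3, short_bottle4's own z axis and vertical below 0.3 rad); the arm keeps its last pose, push and grip.
It fails at once if the gripper or arm touches the rack or a bottle in it (over 2 N) (contact force between any of the fingers, the arm and turntable above 2 N or contact force between any of the fingers, the arm and tall_bottle above 2 N or contact force between any of the fingers, the arm and short_bottle1 above 2 N or contact force between any of the fingers, the arm and short_bottle2 above 2 N or contact force between any of the fingers, the arm and short_bottle3 above 2 N or contact force between any of the fingers, the arm and short_bottle4 above 2 N).
It fails at once if a bottle in the rack is tipped or leaves its cup (angle between any of tall_bottle, short_bottle1, short_bottle2, short_bottle3, short_bottle4's own z axis and vertical above 0.5 rad or not (horizontal distance between tall_bottle and rack_axis below 0.075 m) or not (horizontal distance between short_bottle1 and rack_axis below 0.075 m) or not (horizontal distance between short_bottle2 and rack_axis below 0.075 m) or not (horizontal distance between short_bottle3 and rack_axis below 0.075 m) or not (horizontal distance between short_bottle4 and rack_axis below 0.075 m)).
It fails at once if a spare bottle is moved by more than 30 mm (distance of any of spare_bottle0, spare_bottle1 from where it was at the start of the episode above 0.03 m).
It also fails if it takes over 61 s, if anything falls off the work surface, if the arm or the gripper's body presses on something with over 40 N, if the wrist force passes 120 N, or if a joint passes its speed limit or range.

## Working session

There is one attempt and no reset: what is moved stays moved. The work goes in short steps, Python scripts to look and compute and a tool call to move; the robot and the scene stay as the last step left them, time stands still between calls to the robot, and variables do not carry over. Pictures are saved under pics/ and viewed, and the job is handed in when it is done.

Besides the shell and the picture viewer there is one more tool, called as name(argument=value, ...) on one line, values as JSON. jog_arm: Moves the arm, as the interface text tells. Its arguments: {"type":"object","properties":{"increments":{"type":"array"},"force":{"type":"number"}},"required":["increments"]}

```bash
mkdir -p pics; cat > h.py <<'E'
import numpy as np, cv2
from scipy.spatial.transform import Rotation as R
from rig import r
def snap(n,f):
    im=r.snapshot(n); cv2.imwrite('pics/'+f,cv2.cvtColor(im,cv2.COLOR_RGB2BGR)); return im
def Rc(c):
    a=np.array(c['attitude']); return a if a.shape==(3,3) else R.from_quat(a).as_matrix()
def ray(n,u,v):
    c=r.calibration(n)
    K=np.array([[c['fx'],0,c['cx']],[0,c['fy'],c['cy']],[0,0,1.]])
    p=cv2.undistortPoints(np.array([[[u,v]]],float),K,np.array([c['k1'],0,0,0.]))[0,0]
    d=Rc(c)@np.array([p[0],-p[1],-1.]); return np.array(c['position']),d
def onplane(n,u,v,z):
    o,d=ray(n,u,v); return o+d*(z-o[2])/d[2]
def proj(n,P):
    c=r.calibration(n); q=Rc(c).T@(np.array(P)-np.array(c['position']))
    x,y=q[0]/-q[2],-q[1]/-q[2]; s=1+c['k1']*(x*x+y*y)
    return c['fx']*x*s+c['cx'],c['fy']*y*s+c['cy']
E
python3 - <<'E'
from h import *
for n in('scene','top'): snap(n,n+'0.png'); print(n,r.calibration(n))
print(r.get_obs())
E
```

```text
scene {'fx': 598.8756305681677, 'fy': 598.8756305681677, 'cx': 323.07186247018365, 'cy': 242.2632342966647, 'k1': -0.08566911378781952, 'position': array([1.26410528, 0.31671229, 0.9090351 ]), 'attitude': array([0.18910797, 0.31290361, 0.78464796, 0.50065665])}
top {'fx': 500.9284867439781, 'fy': 500.9284867439781, 'cx': 320.16256666010497, 'cy': 241.00431030814974, 'k1': -0.11558354683298457, 'position': array([ 0.45366556, -0.01975953,  1.07489302]), 'attitude': array([-0.06612792,  0.05195426,  0.70641164, -0.70278763])}
{'time': 0.1, 'joint_pos': array([-1.28615049e+00,  2.17698934e-01,  1.61482286e+00, -1.27810944e-05,
        1.31132657e+00, -1.12188817e-01]), 'dq': array([-0.00063033, -0.00114922, -0.00458437,  0.00151769, -0.00091365,
        0.00017138]), 'joint_efforts': array([-3.43488537e-04, -3.98076546e+01, -3.04968774e+01, -1.37920711e-04,
        4.24810438e-03, -5.68306660e-06]), 'ee_pos': array([ 0.24137024, -0.57568177,  0.23006064]), 'orientation': array([ 9.80378831e-01,  1.97119447e-01, -1.03284377e-04, -1.12313001e-03]), 'force': array([-0.4105935 ,  0.38157324, -0.25116009]), 'torque': array([ 0.00335716, -0.01097611,  0.02168158]), 'finger_gap': 0.0855322683582255}
```

View pics/scene0.png

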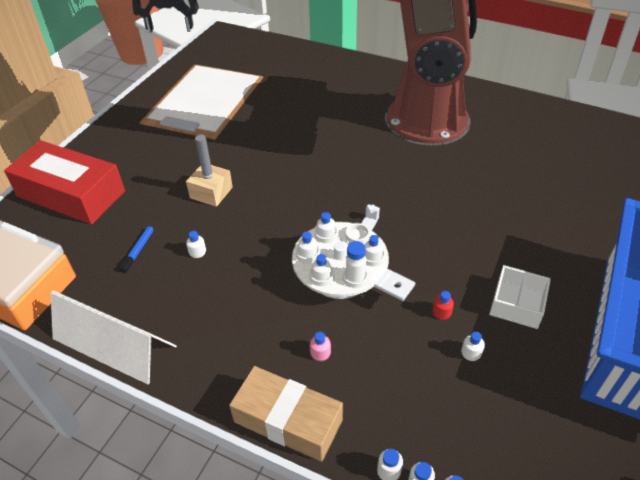

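View pics/top0.png

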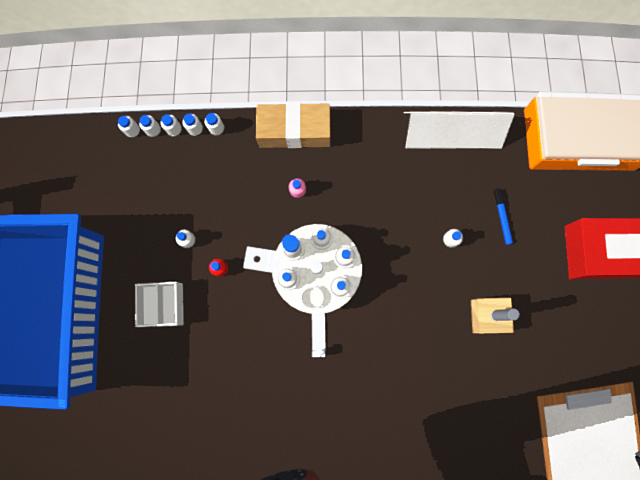

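The scene view shows the wooden block with the grey pin at (205,165), the rack centred at (340,255), its lug at (397,284), the tall bottle at (356,262) and the pointer tab at (373,214). In the top view the pin's top is at (512,314), the eye at (257,258), the tall bottle's cap at (290,243) and the pointer at (318,350). Next I'll enlarge these areas.

```bash
python3 - <<'E'
import cv2,numpy as np
t=cv2.imread('pics/top0.png');s=cv2.imread('pics/scene0.png')
a=cv2.resize(t[215:365,235:375],None,fx=4,fy=4,interpolation=cv2.INTER_CUBIC)
cv2.imwrite('pics/c1.png',a)
b=cv2.resize(t[285:345,460:530],None,fx=5,fy=5,interpolation=cv2.INTER_CUBIC)
c=cv2.resize(s[125:210,175:245],None,fx=5,fy=5,interpolation=cv2.INTER_CUBIC)
o=np.zeros((430,720,3),np.uint8);o[:300,:350]=b;o[:425,360:710]=c
cv2.imwrite('pics/c2.png',o)
cv2.imwrite('pics/c3.png',cv2.resize(s[195:315,280:420],None,fx=5,fy=5,interpolation=cv2.INTER_CUBIC))
E
```

```text
(no output)
```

View pics/c1.png

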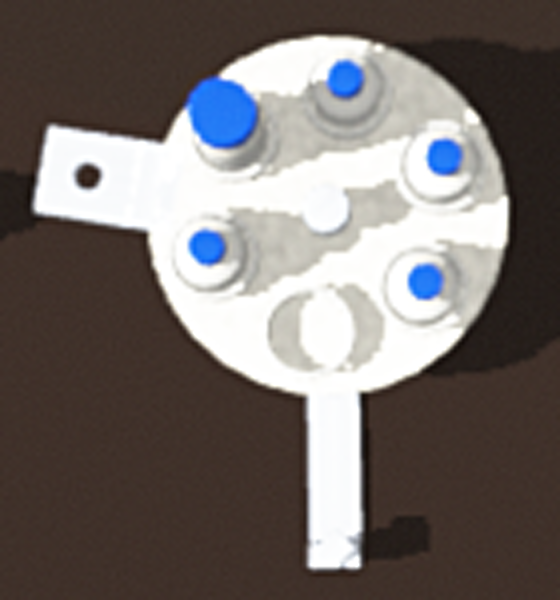

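View pics/c2.png

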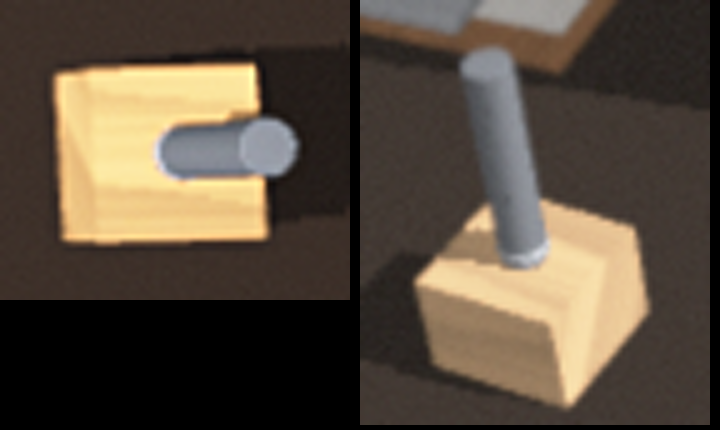

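View pics/c3.png

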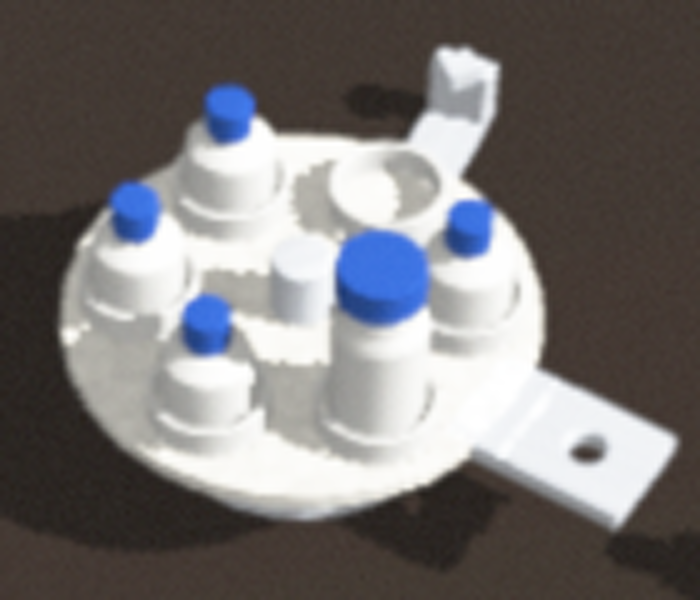

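```bash
python3 - <<'E'
from h import *
np.set_printoptions(precision=4,suppress=True)
P={'eye':(('top',256.6,258.6,.055),('scene',397.2,284.2,.055)),
'pintop':(('top',513.2,314.0,.155),('scene',200.2,137.8,.155)),
'tallcap':(('top',290.3,242.9,.140),('scene',356,245.2,.140)),
'axis':(('top',316.8,268.4,.055),),
'pointer':(('top',318.4,353.3,.03),('scene',372.5,208,.03))}
for k,v in P.items():
    print(k,*[onplane(*a) for a in v])
# disc contour in top
im=cv2.imread('pics/top0.png')
hsv=cv2.cvtColor(im,cv2.COLOR_BGR2HSV)
m=((hsv[...,2]>90)).astype(np.uint8); m[:215]=0;m[330:]=0;m[:,:262]=0;m[:,375:]=0
c=max(cv2.findContours(m,0,cv2.CHAIN_APPROX_NONE)[0],key=cv2.contourArea)[:,0]
W=np.array([onplane('top',u,v,.055)[:2] for u,v in c])
for it in range(4):
    A=np.c_[2*W,np.ones(len(W))];s=np.linalg.lstsq(A,(W**2).sum(1),rcond=None)[0]
    rad=np.sqrt(s[2]+s[0]**2+s[1]**2); e=np.hypot(*(W-s[:2]).T)-rad
    W=W[abs(e)<.006/(it+1)+.001]
print('disc',s[:2],rad,len(W))
o=r.get_obs();print(R.from_quat(o['orientation']).as_matrix())
E
```

```text
eye [0.59   0.1317 0.055 ] [0.5915 0.133  0.055 ]
pintop [ 0.4703 -0.3564  0.155 ] [ 0.4739 -0.3529  0.155 ]
tallcap [0.6083 0.0554 0.14  ] [0.6063 0.0553 0.14  ]
axis [0.569  0.0075 0.055 ]
pointer [0.3966 0.0054 0.03  ] [0.3996 0.0077 0.03  ]
disc [0.5686 0.0106] 0.09375563101622257 146
[[ 0.9223  0.3865 -0.0006]
 [ 0.3865 -0.9223  0.0022]
 [ 0.0002 -0.0022 -1.    ]]
```

The pin top is near (0.472, -0.355), the eye near (0.591, 0.132) and the axis near (0.569, 0.008). The grey pin in the wooden block is the only candidate for the pin. The tall bottle is the wide-capped one at (290,243), confirmed in the crops. Relative to the pointer it sits about 129° CCW short of the front. Next I move over the pin.

jog_arm(increments=[[4,-1.5,0,0,0],[4,-1.5,0,0,0],[4,-1.5,0,0,0],[4,-1.5,0,0,0],[4,-1.5,0,0,0]], force=50)

```text
time: 0.6
ee_pos: [0.3965, -0.4281, 0.2265]
orientation: [0.981, 0.192, -0.002, -0.003]
force: [0.8, -1.1, 0.4]
finger_gap: 0.0855
```

jog_arm(increments=[[3,-1.2,0,0,0],[3,-1.2,0,0,0],[2,-0.9,0,0,0],[1,-0.3,0,0,0],[0,0,0,0,0]])

```text
time: 1.1
ee_pos: [0.471, -0.3517, 0.2235]
orientation: [0.981, 0.195, -0.002, -0.005]
force: [-0.0, -0.5, 0.6]
finger_gap: 0.0857
```

```bash
cat >> h.py <<'E'
def go(P):
    o=r.get_obs(); M=R.from_quat(o['orientation']).as_matrix()
    print('ee',o['ee_pos'].round(4),'tool cm',(M.T@(np.array(P)-o['ee_pos'])*100).round(2),'tilt',M[:,2].round(4),'F',o['force'].round(1),'gap',round(o['finger_gap'],4),'t',o['time'])
E
python3 - <<'E'
from h import *
snap('top','top1.png');snap('scene','scene1.png')
go([.472,-.355,.114])
E
```

```text
ee [ 0.4699 -0.3529  0.2235] tool cm [ 0.15  0.4  10.95] tilt [-0.0074  0.0092 -0.9999] F [ 0.8 -0.6  0.1] gap 0.0856 t 1.2
```

View pics/scene1.png

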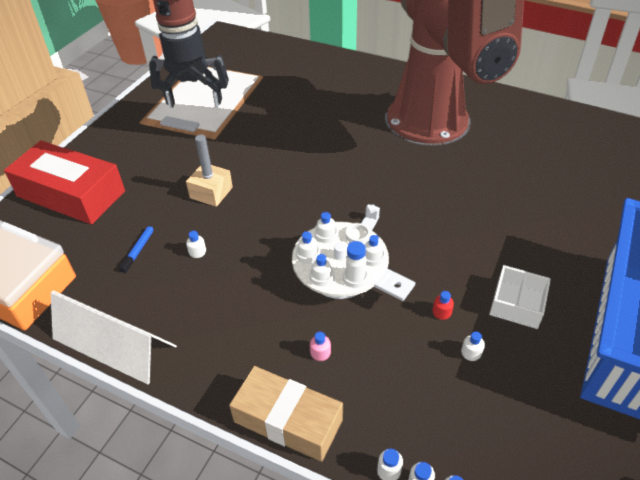

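View pics/top1.png

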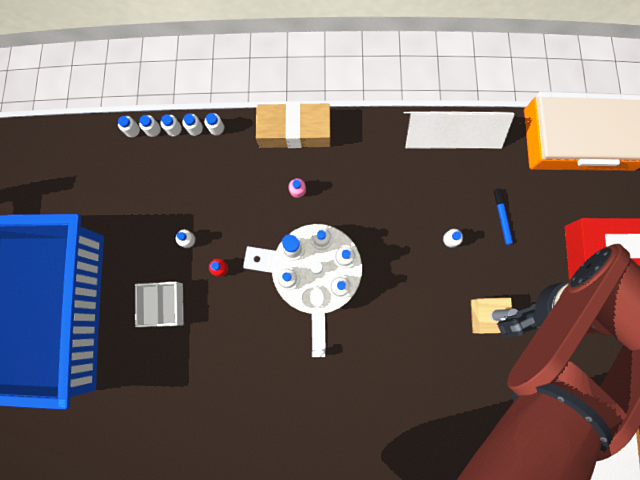

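The gripper now stands over the block in both views: the fingers are at about (195,100) in scene and (515,320) in top, around the pin's top. Descending.

jog_arm(increments=[[0.1,0.3,2.5,0,0],[0,0,2.5,0,0],[0,0,2.5,0,0],[0,0,2,0,0],[0,0,1,0,0]])

```text
time: 1.7
ee_pos: [0.4686, -0.3634, 0.1189]
orientation: [0.982, 0.19, -0.002, -0.001]
force: [0.2, 0.2, 0.3]
finger_gap: 0.0857
```

```bash
python3 - <<'E'
from h import *
s=snap('scene','scene2.png');t=snap('top','top2.png')
go([.472,-.355,.114])
a=cv2.imread('pics/scene2.png')[80:220,120:270];b=cv2.imread('pics/top2.png')[250:390,440:590]
cv2.imwrite('pics/c4.png',cv2.resize(np.hstack([a,b]),None,fx=2.6,fy=2.6,interpolation=cv2.INTER_CUBIC))
E
```

```text
ee [ 0.4686 -0.3629  0.119 ] tool cm [ 0.61 -0.6   0.5 ] tilt [-0.0041  0.0019 -1.    ] F [0.2 0.7 0.5] gap 0.0853 t 1.8
```

View pics/c4.png

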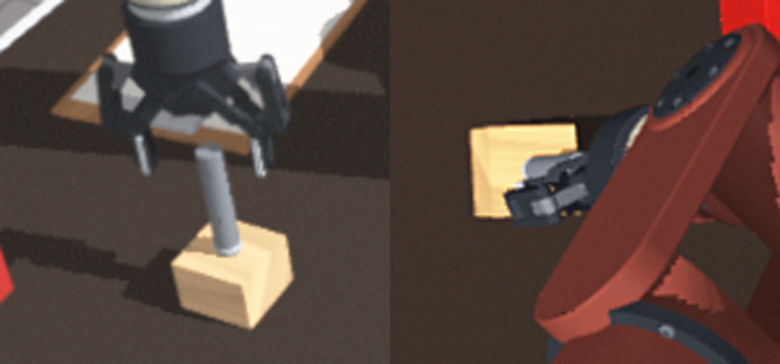

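```bash
python3 - <<'E'
from h import *
for z in(.119,.132): print(z,proj('scene',[.4686,-.3629,z]),proj('top',[.4686,-.3629,z]))
for p in([.472,-.355],[.4703,-.3564],[.4739,-.3529]): print(proj('scene',[*p,.132]),proj('scene',[*p,.155]),proj('top',[*p,.155]))
E
```

```text
0.119 (np.float64(200.3880728157091), np.float64(148.82507965330956)) (np.float64(509.8766568197527), np.float64(315.2954373718346))
0.132 (np.float64(199.3945425655501), np.float64(143.96595297556541)) (np.float64(512.2758662928245), np.float64(315.1431699493986))
(np.float64(201.62642183530878), np.float64(145.8060896394623)) (np.float64(199.85770321818097), np.float64(137.02657514110967)) (np.float64(512.4171831100381), np.float64(313.08356427229035))
(np.float64(201.5162831438875), np.float64(145.1832344632993)) (np.float64(199.74862503728218), np.float64(136.40654953696446)) (np.float64(513.204112667053), np.float64(313.99792261589886))
(np.float64(201.96221702728275), np.float64(146.56719648494106)) (np.float64(200.19477374662122), np.float64(137.784030488)) (np.float64(511.25506425179503), np.float64(312.06679875241053))
```

The fingers straddle the pin but sit about 8 mm off. Correcting, then closing.

jog_arm(increments=[[0.6,-0.6,0.4,0,0],[0,0,0.1,0,0],[0,0,0,0,0.3],[0,0,0,0,1],[0,0,0,0,1]])

```text
time: 2.3
ee_pos: [0.4743, -0.3575, 0.1187]
orientation: [0.982, 0.19, 0.001, 0.002]
force: [-0.4, -0.0, -0.9]
finger_gap: 0.0438
```

jog_arm(increments=[[0,0,0,0,1],[0,0,0,0,1],[0,0,0,0,1],[0,0,0,0,1],[0,0,0,0,1]])

```text
time: 2.8
ee_pos: [0.4748, -0.3578, 0.1195]
orientation: [0.982, 0.19, 0.001, 0.003]
force: [0.6, 0.5, 0.8]
finger_gap: 0.0207
```

```bash
python3 - <<'E'
from h import *
s=snap('scene','scene3.png');t=snap('top','top3.png')
go([.472,-.355,.30])
a=cv2.imread('pics/scene3.png')[80:220,120:270];b=cv2.imread('pics/top3.png')[250:390,440:590]
cv2.imwrite('pics/c5.png',cv2.resize(np.hstack([a,b]),None,fx=2.6,fy=2.6,interpolation=cv2.INTER_CUBIC))
E
```

```text
ee [ 0.4748 -0.3578  0.1195] tool cm [ -0.14  -0.26 -18.05] tilt [ 0.003  -0.0052 -1.    ] F [-1.1  0.2 -0.5] gap 0.0208 t 2.9
```

View pics/c5.png

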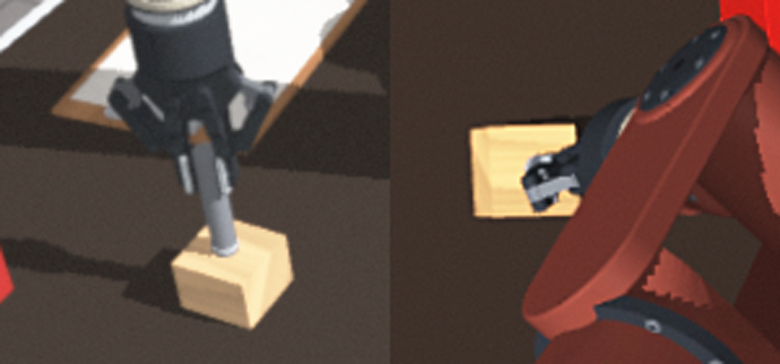

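The pin is gripped (gap 0.0207) and upright in the block. Lifting.

jog_arm(increments=[[0,0,-1.5,0,1],[0,0,-3,0,1],[0,0,-4,0,1],[0,0,-4,0,1],[0,0,-4,0,1]])

```text
time: 3.4
ee_pos: [0.47, -0.353, 0.2825]
orientation: [0.982, 0.19, -0.005, -0.005]
force: [-0.2, -0.5, -1.7]
finger_gap: 0.0208
```

```bash
python3 - <<'E'
from h import *
go([.591,.132,.28])
E
```

```text
ee [ 0.47   -0.353   0.2825] tool cm [ 29.3  -40.49   0.52] tilt [-0.0109  0.0083 -0.9999] F [-0.2 -0.5 -1.7] gap 0.0208 t 3.4
```

jog_arm(increments=[[2.3,-3.1,-0.1,0,1],[2.3,-3.1,-0.1,0,1],[2.3,-3.1,-0.1,0,1],[2.3,-3.1,-0.1,0,1],[2.3,-3.1,-0.1,0,1]])

```text
time: 3.9
ee_pos: [0.5238, -0.1694, 0.3045]
orientation: [0.983, 0.185, 0.004, 0.005]
force: [0.7, -0.2, -2.2]
finger_gap: 0.021
```

jog_arm(increments=[[2.3,-3.1,-0.1,0,1],[2.3,-3.1,-0.1,0,1],[2.3,-3.1,-0.1,0,1],[1.5,-2,0,0,1],[0,0,0,0,1]])

```text
time: 4.4
ee_pos: [0.5617, -0.0229, 0.3125]
orientation: [0.982, 0.187, 0.007, 0.006]
force: [0.1, 0.0, -1.0]
finger_gap: 0.0208
```

```bash
python3 - <<'E'
from h import *
go([.591,.132,.28])
E
```

```text
ee [ 0.5617 -0.0229  0.3125] tool cm [  8.39 -13.37   3.17] tilt [ 0.0152 -0.0084 -0.9998] F [ 0.1  0.  -1. ] gap 0.0208 t 4.4
```

jog_arm(increments=[[2.1,-3.3,0,0,1],[2.1,-3.3,0,0,1],[2.1,-3.3,0,0,1],[1.5,-2.2,0.2,0,1],[0,0,0,0,1]])

```text
time: 4.9
ee_pos: [0.5905, 0.1189, 0.3132]
orientation: [0.983, 0.186, 0.008, 0.008]
force: [-0.0, -1.2, -1.6]
finger_gap: 0.0206
```

```bash
python3 - <<'E'
from h import *
go([.591,.132,.20])
snap('scene','scene4.png');snap('top','top4.png')
E
```

```text
ee [0.5905 0.1189 0.3132] tool cm [ 0.38 -1.41 11.31] tilt [ 0.0183 -0.0124 -0.9998] F [-0.  -1.2 -1.6] gap 0.0206 t 4.9
```

View pics/scene4.png

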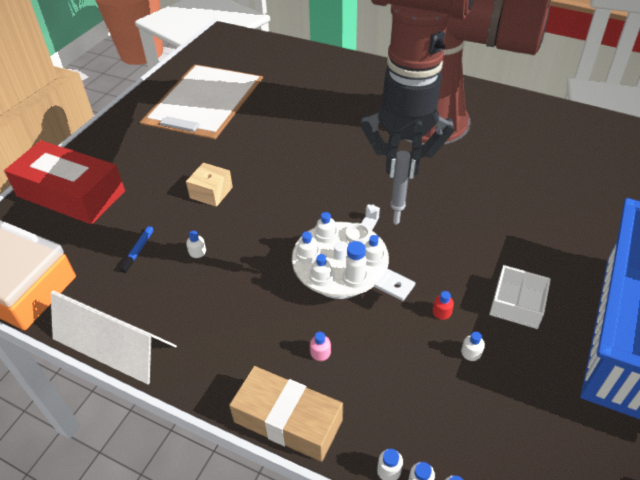

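View pics/top4.png

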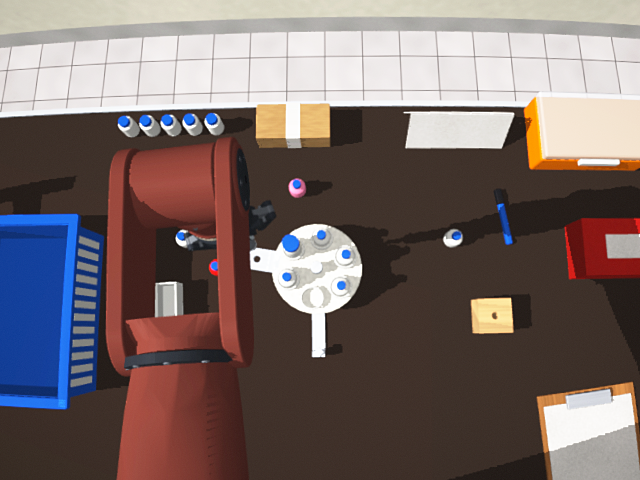

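The pin hangs in the gripper with its tip at (396,221) in scene. The stand's empty hole is visible at (494,315) in top. I'll measure the tip and the hole.

```bash
python3 - <<'E'
from h import *
a=cv2.imread('pics/scene4.png');b=cv2.imread('pics/top4.png')
c=[cv2.resize(x,(300,300),interpolation=cv2.INTER_CUBIC) for x in(a[185:235,370:420],b[290:340,470:520],a[160:210,185:235])]
d=[cv2.resize(x,(300,300),interpolation=cv2.INTER_CUBIC) for x in(b[235:285,235:285],a[260:310,370:420])]+[np.zeros((300,300,3),np.uint8)]
cv2.imwrite('pics/c6.png',cv2.resize(np.vstack([np.hstack(c[:2]+[]),np.hstack(d[:2])]),None,fx=1,fy=1))
cv2.imwrite('pics/c7.png',c[2])
E
```

```text
(no output)
```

View pics/c6.png

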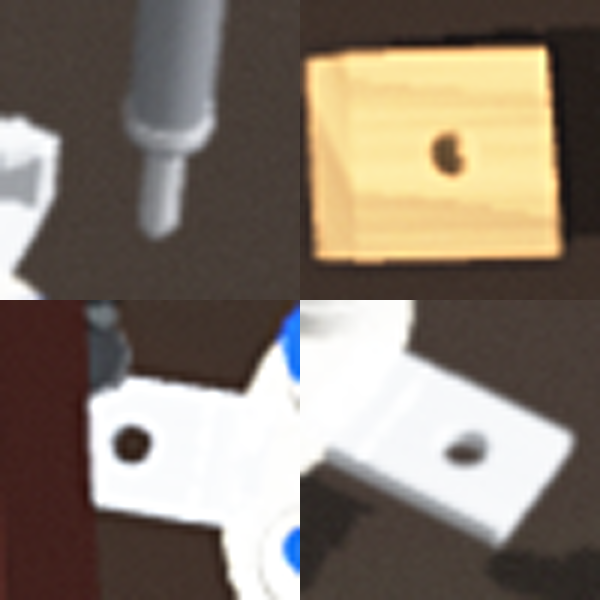

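View pics/c7.png

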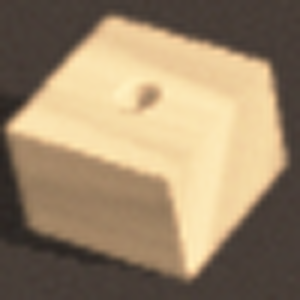

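```bash
python3 - <<'E'
from h import *
np.set_printoptions(precision=4,suppress=True)
print('hole',onplane('top',494.4,315.1,.05),onplane('scene',208.6,175.8,.05))
print('eye',onplane('top',256.4,258.4,.055),onplane('scene',397.2,284.2,.055))
o=r.get_obs();M=R.from_quat(o['orientation']).as_matrix()
p=o['ee_pos']+M[:,2]*.1075
print('ee',o['ee_pos'],'predicted tip',p,proj('scene',p),'seen',onplane('scene',395.8,223.2,p[2]))
q=o['ee_pos']+M[:,2]*.0695
print('shoulder',q,proj('scene',q),onplane('scene',397.6,208,q[2]))
E
```

```text
hole [ 0.4706 -0.3552  0.05  ] [ 0.4723 -0.3522  0.05  ]
eye [0.5904 0.1321 0.055 ] [0.5915 0.133  0.055 ]
ee [0.5904 0.1163 0.3136] predicted tip [0.5924 0.1147 0.2061] (np.float64(393.4308662716183), np.float64(223.37491070185308)) seen [0.5904 0.1182 0.2061]
shoulder [0.5917 0.1153 0.2441] (np.float64(395.537176280029), np.float64(206.51560367929548)) [0.5936 0.1195 0.2441]
```

```bash
python3 - <<'E'
from h import *
o=r.get_obs(); go(o['ee_pos']+np.array([.001,.0145,-.125]))
E
```

```text
ee [0.5904 0.1163 0.3136] tool cm [ 0.47 -1.57 12.48] tilt [ 0.0186 -0.0143 -0.9997] F [ 0.6 -0.1 -0.2] gap 0.0208 t 5.0
```

jog_arm(increments=[[0.5,-1.5,1,0,1],[0,0,3,0,1],[0,0,3,0,1],[0,0,3,0,1],[0,0,2,0,1]])

```text
time: 5.5
ee_pos: [0.595, 0.1276, 0.1945]
orientation: [0.983, 0.18, 0.013, 0.009]
force: [-0.4, 0.0, -2.2]
finger_gap: 0.0209
```

```bash
cat > look.py <<'E'
import sys
from h import *
np.set_printoptions(precision=4,suppress=True)
k=sys.argv[1]
o=r.get_obs();go(o['ee_pos'])
M=R.from_quat(o['orientation']).as_matrix();p=o['ee_pos']+M[:,2]*.1075
print('pred tip',p,proj('scene',p),'top',proj('top',p))
snap('scene',f'scene{k}.png');snap('top',f'top{k}.png')
a=cv2.imread(f'pics/scene{k}.png')[210:310,350:450];b=cv2.imread(f'pics/top{k}.png')[210:310,210:310]
cv2.imwrite(f'pics/d{k}.png',cv2.resize(np.hstack([a,b]),None,fx=4,fy=4,interpolation=cv2.INTER_CUBIC))
E
python3 look.py 5
```

```text
ee [0.595  0.1276 0.1945] tool cm [0. 0. 0.] tilt [ 0.0297 -0.0134 -0.9995] F [-0.4  0.  -2.2] gap 0.0209 t 5.5
pred tip [0.5982 0.1262 0.087 ] (np.float64(393.63991216269926), np.float64(274.3602222972901)) top (np.float64(257.0949667539267), np.float64(252.38509062488188))
```

View pics/d5.png

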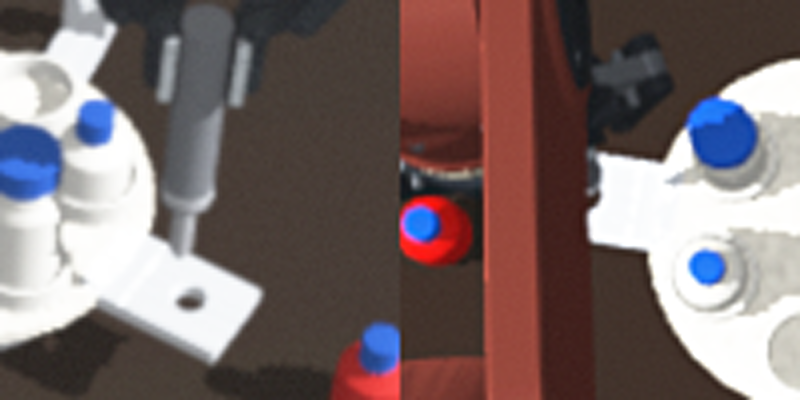

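The tip is at scene (395,274) and the eye at (397,284). The top view is blocked by the arm. I'll compute the correction.

```bash
python3 - <<'E'
from h import *
o=r.get_obs()
M=R.from_quat(o['orientation']).as_matrix();p=o['ee_pos']+M[:,2]*.1075
t=onplane('scene',395.0,273.8,p[2]);e=onplane('scene',397.2,284.2,.055)
print(t,e,p); d=e-t; d[2]=-.022; go(o['ee_pos']+d)
print(R.from_quat(o['orientation']).as_matrix())
E
```

```text
[0.59427809 0.12743251 0.08490913] [0.5914829  0.13296575 0.055     ] [0.59563209 0.12583444 0.08490913]
ee [0.5931 0.1274 0.1924] tool cm [-0.1  -0.66  2.18] tilt [ 0.0237 -0.0141 -0.9996] F [-0.5 -0.6 -0.9] gap 0.0208 t 5.6
[[ 0.93479434  0.35439471  0.02374726]
 [ 0.35477327 -0.93484546 -0.01413847]
 [ 0.01718942  0.02164145 -0.99961801]]
```

jog_arm(increments=[[-0.1,-0.6,0.5,0,1],[0,0,0.8,0,1],[0,0,0,0,1],[0,0,0,0,1],[0,0,0,0,1]])

```text
time: 6.1
ee_pos: [0.5927, 0.1326, 0.1829]
orientation: [0.984, 0.179, 0.014, 0.009]
force: [-0.4, -0.8, -1.4]
finger_gap: 0.0206
```

```bash
python3 look.py 6
```

```text
ee [0.5927 0.1326 0.1829] tool cm [0. 0. 0.] tilt [ 0.031  -0.0131 -0.9994] F [-0.4 -0.8 -1.4] gap 0.0206 t 6.1
pred tip [0.596  0.1312 0.0755] (np.float64(396.25582952029765), np.float64(278.4964547618163)) top (np.float64(255.42371663213657), np.float64(254.30512386087017))
```

View pics/d6.png

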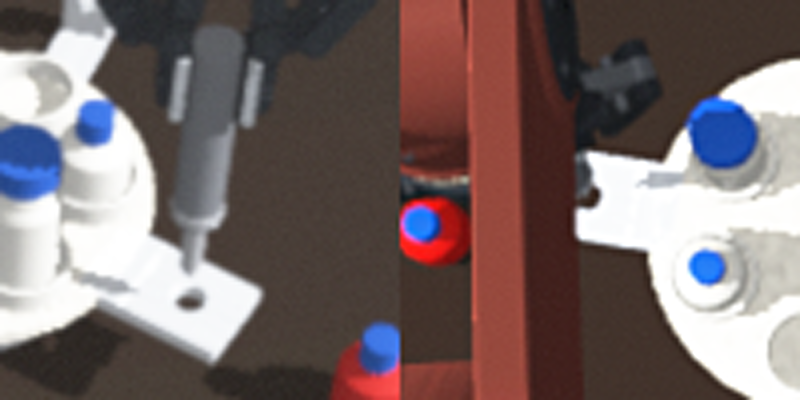

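The tip is at (397.4,278.6) in scene and about (256,255.5) in top, a few mm off the eye in x.

```bash
python3 - <<'E'
from h import *
o=r.get_obs()
M=R.from_quat(o['orientation']).as_matrix();p=o['ee_pos']+M[:,2]*.1075
print(p,onplane('scene',397.2,278.2,p[2]),onplane('top',255.8,255.6,p[2]))
t=onplane('scene',397.2,278.2,p[2]);e=onplane('scene',397.2,284.2,.055)
d=e-t; print(d);d[2]=-.012; go(o['ee_pos']+d)
E
```

```text
[0.59616686 0.13122153 0.07563381] [0.59475576 0.13254344 0.07563381] [0.59333338 0.13038117 0.07563381]
[-0.00327286  0.00042231 -0.02063381]
ee [0.5928 0.1326 0.1831] tool cm [-0.32 -0.18  1.19] tilt [ 0.0312 -0.013  -0.9994] F [ 1.2 -0.3 -0.3] gap 0.0207 t 6.2
```

jog_arm(increments=[[-0.3,-0.2,0.5,0,1],[0,0,0.6,0,1],[0,0,0,0,1],[0,0,0,0,1],[0,0,0,0,1]])

```text
time: 6.7
ee_pos: [0.5895, 0.1334, 0.1715]
orientation: [0.984, 0.179, 0.015, 0.009]
force: [-0.9, -0.1, -0.9]
finger_gap: 0.0207
```

```bash
python3 look.py 7
```

```text
ee [0.5895 0.1334 0.1715] tool cm [0. 0. 0.] tilt [ 0.032  -0.013  -0.9994] F [-0.9 -0.1 -0.9] gap 0.0207 t 6.7
pred tip [0.593 0.132 0.064] (np.float64(396.78637662616376), np.float64(281.4906052370477)) top (np.float64(255.8411677820346), np.float64(256.55544316305253))
```

View pics/d7.png

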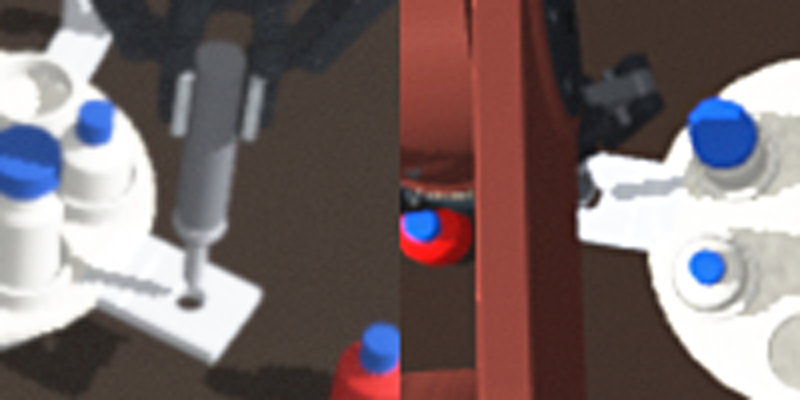

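```bash
python3 - <<'E'
from h import *
a=cv2.imread('pics/scene7.png')[260:300,375:425]
b=cv2.imread('pics/top7.png')[240:280,245:295]
cv2.imwrite('pics/e7.png',cv2.resize(np.vstack([a]),None,fx=12,fy=12,interpolation=cv2.INTER_CUBIC))
cv2.imwrite('pics/f7.png',cv2.resize(b,None,fx=12,fy=12,interpolation=cv2.INTER_CUBIC))
E
```

```text
(no output)
```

View pics/e7.png

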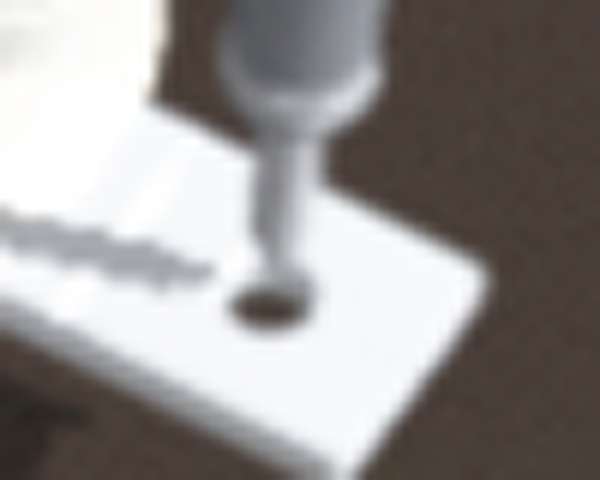

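View pics/f7.png

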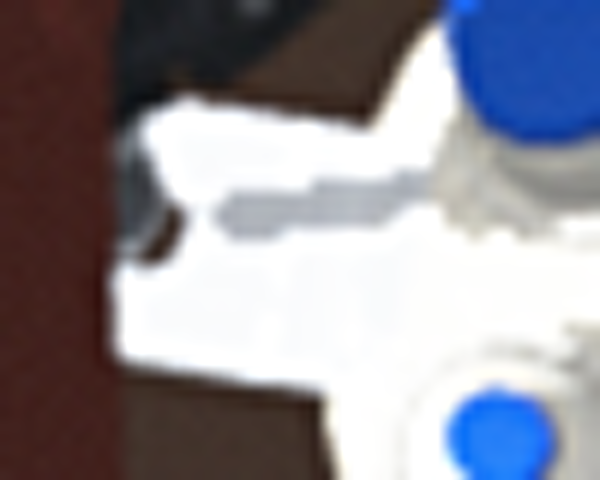

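```bash
python3 - <<'E'
from h import *
o=r.get_obs()
t=onplane('scene',398.1,282.7,.064);e=onplane('scene',397.1,284.4,.055)
d=e-t; print(d,t,e);d[2]=0; go(o['ee_pos']+d)
E
```

```text
[-0.00263128 -0.00219712 -0.009     ] [0.59462901 0.13516129 0.064     ] [0.59199773 0.13296417 0.055     ]
ee [0.5897 0.1334 0.1716] tool cm [-0.32  0.11 -0.01] tilt [ 0.0324 -0.0129 -0.9994] F [-0.5  0.1 -2.4] gap 0.0207 t 6.8
```

jog_arm(increments=[[-0.25,0.1,0,0,1],[0,0,0.4,0,1],[0,0,0.4,0,1],[0,0,0.4,0,1],[0,0,0,0,1]])

```text
time: 7.3
ee_pos: [0.5881, 0.1312, 0.1588]
orientation: [0.984, 0.179, 0.015, 0.009]
force: [-0.1, 0.5, -1.4]
finger_gap: 0.0209
```

```bash
python3 look.py 8
```

```text
ee [0.5881 0.1312 0.1588] tool cm [0. 0. 0.] tilt [ 0.0328 -0.0129 -0.9994] F [-0.1  0.5 -1.4] gap 0.0209 t 7.3
pred tip [0.5917 0.1298 0.0514] (np.float64(395.39082045831253), np.float64(284.9491329544815)) top (np.float64(257.79094872753984), np.float64(258.012969191294))
```

View pics/d8.png

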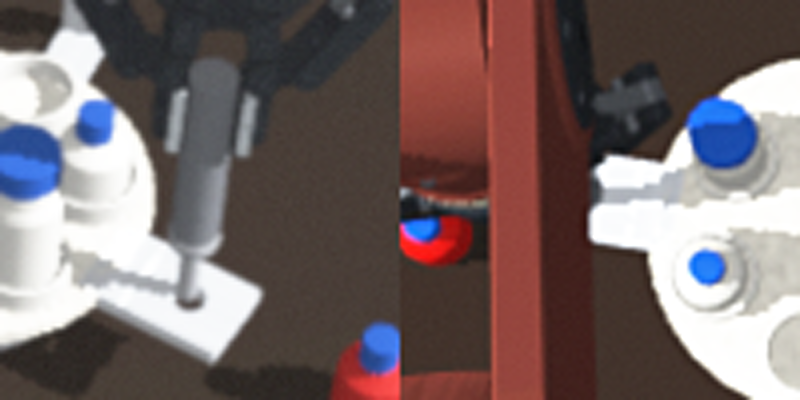

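The tip is entering the hole at scene (397,284) with no contact force, and the view shows it centred. Lowering further in small steps.

jog_arm(increments=[[0,0,0.4,0,1],[-0.05,0,0.4,0,1],[0,0,0.4,0,1],[0,0,0.2,0,1],[0,0,0,0,1]])

```text
time: 7.9
ee_pos: [0.5889, 0.131, 0.1445]
orientation: [0.984, 0.179, 0.016, 0.009]
force: [0.1, 0.2, -1.7]
finger_gap: 0.0207
```

```bash
python3 look.py 9
```

```text
ee [0.5889 0.131  0.1445] tool cm [0. 0. 0.] tilt [ 0.0346 -0.0126 -0.9993] F [ 0.1  0.2 -1.7] gap 0.0207 t 7.9
pred tip [0.5926 0.1296 0.037 ] (np.float64(394.5508840875613), np.float64(290.15184230624595)) top (np.float64(258.86370694780476), np.float64(258.4759800618174))
```

View pics/d9.png

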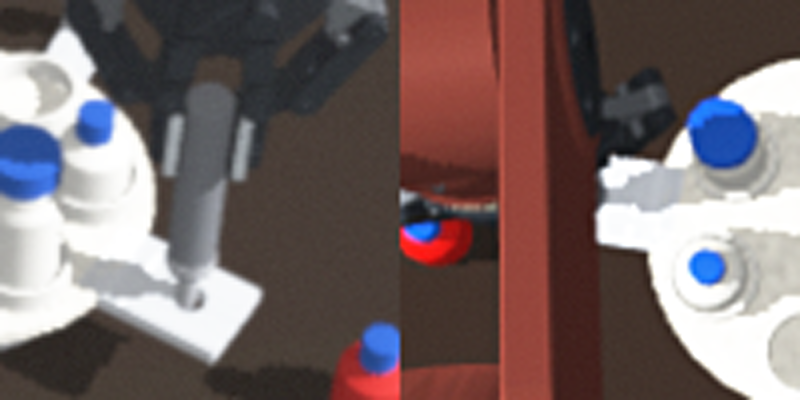

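The pin is through: tip about 18 mm below the lug top with no side force. Lowering about 1 cm more, then planning the arc.

jog_arm(increments=[[-0.05,0,0.4,0,1],[0,0,0.4,0,1],[0,0,0.2,0,1],[0,0,0,0,1],[0,0,0,0,1]])

```text
time: 8.5
ee_pos: [0.5894, 0.1308, 0.1344]
orientation: [0.984, 0.179, 0.017, 0.009]
force: [0.4, 0.6, -1.8]
finger_gap: 0.0205
```

```bash
cat > nav.py <<'E'
import sys
from h import *
np.set_printoptions(precision=3,suppress=True)
C=np.array([.569,.008]); OFF=np.array([-.0006,-.004,0])
zt=.133
def state():
    o=r.get_obs();M=R.from_quat(o['orientation']).as_matrix()
    L=M@OFF+M[:,2]*(o['ee_pos'][2]-.051)
    return o,M,L
if __name__=='__main__':
    st=float(sys.argv[1]); n=int(sys.argv[2]) if len(sys.argv)>2 else 5
    o,M,L=state(); pin=(o['ee_pos']+L)[:2]-C
    phi=np.arctan2(pin[1],pin[0])
    print('pin ang',np.degrees(phi)%360,'rad',np.hypot(*pin),'ee',o['ee_pos'],'tiltdeg',np.degrees(np.arccos(-M[2,2])),'F',o['force'],'j',o['joint_pos'],'gap',o['finger_gap'],'t',o['time'])
    cur=o['ee_pos']
    for i in range(1,n+1):
        a=phi+np.radians(st)*i
        tgt=np.r_[C+.125*np.array([np.cos(a),np.sin(a)]),0]-L; tgt[2]=zt if i>0 else 0
        d=M.T@(tgt-cur)*100; print(i,d.round(2)); cur=tgt
E
python3 nav.py 4.5; python3 look.py 10
```

```text
pin ang 80.31339892012313 rad 0.1271177031185576 ee [0.589 0.131 0.134] tiltdeg 2.1824326285491855 F [ 0.418  0.629 -1.799] j [ 0.11   0.251  1.765 -0.018  1.09   1.329] gap 0.02046749432572833 t 8.5
1 [-0.98 -0.28  0.11]
2 [-0.9  -0.39 -0.04]
3 [-0.93 -0.32 -0.04]
4 [-0.95 -0.25 -0.03]
5 [-0.97 -0.17 -0.03]
ee [0.5894 0.1308 0.1344] tool cm [0. 0. 0.] tilt [ 0.036  -0.0123 -0.9993] F [ 0.4  0.6 -1.8] gap 0.0205 t 8.5
pred tip [0.5932 0.1295 0.027 ] (np.float64(393.9809353847406), np.float64(293.71553906870037)) top (np.float64(259.59375089880166), np.float64(258.80718097132547))
```

View pics/d10.png

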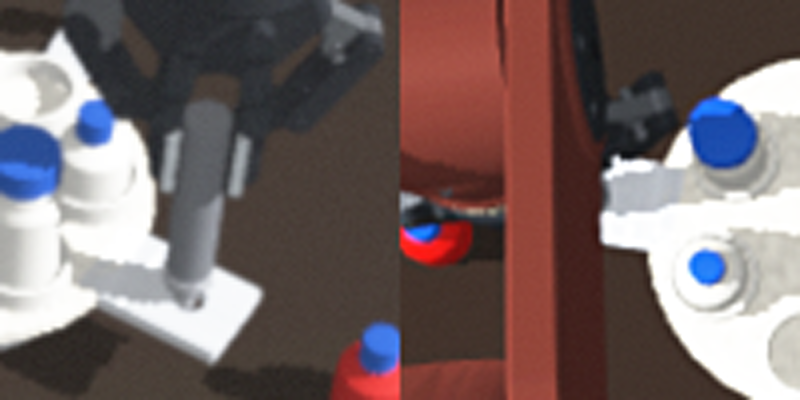

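The pin is about 28 mm deep and the handle end is just above the lug. Starting the arc gently.

jog_arm(increments=[[-0.5,-0.2,0,0,1],[-0.9,-0.35,0,0,1],[-0.9,-0.3,0,0,1],[-0.9,-0.25,0,0,1],[0,0,0,0,1]])

```text
time: 9.1
ee_pos: [0.5527, 0.1307, 0.1339]
orientation: [0.984, 0.179, 0.017, 0.009]
force: [-0.1, 0.7, -1.9]
finger_gap: 0.0207
```

```bash
python3 nav.py 5; python3 look.py 11
```

```text
pin ang 96.88528039585692 rad 0.12626700655708722 ee [0.553 0.131 0.134] tiltdeg 2.2208380990488235 F [-0.105  0.747 -1.856] j [ 0.117  0.18   1.853 -0.017  1.073  1.335] gap 0.020723466687459946 t 9.1
1 [-1.1  -0.09  0.05]
2 [-1.08 -0.12 -0.04]
3 [-1.09 -0.02 -0.03]
4 [-1.09  0.07 -0.03]
5 [-1.08  0.17 -0.03]
ee [0.5527 0.1307 0.1339] tool cm [0. 0. 0.] tilt [ 0.0373 -0.0105 -0.9992] F [-0.1  0.7 -1.9] gap 0.0207 t 9.1
pred tip [0.5568 0.1296 0.0265] (np.float64(400.8266187382113), np.float64(280.0742329156373)) top (np.float64(259.32466743189843), np.float64(275.9957581307785))
```

View pics/d11.png

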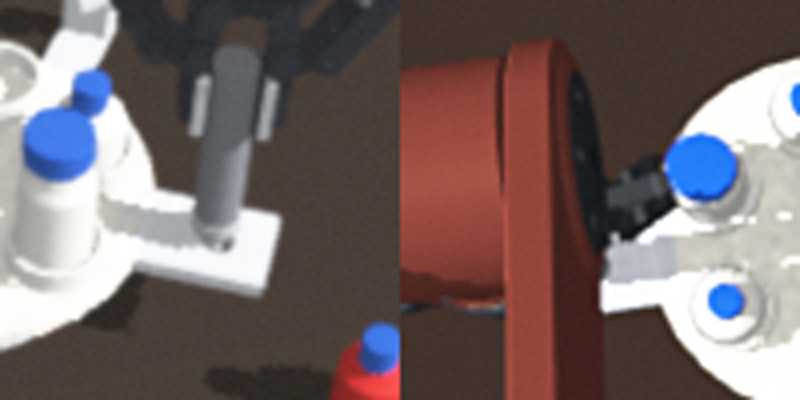

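The rack follows: the lug has turned about 17° and forces stay under 2 N. Continuing.

jog_arm(increments=[[-1.1,-0.1,0,0,1],[-1.1,-0.1,-0.03,0,1],[-1.1,0,-0.03,0,1],[-1.1,0.1,-0.03,0,1],[-0.6,0.1,0,0,1]])

```text
time: 9.7
ee_pos: [0.5043, 0.1126, 0.1336]
orientation: [0.984, 0.179, 0.019, 0.008]
force: [-0.4, 0.0, -0.8]
finger_gap: 0.0207
```

```bash
python3 nav.py 5
```

```text
pin ang 120.54919004437592 rad 0.1247128625757144 ee [0.504 0.113 0.134] tiltdeg 2.343810383857171 F [-0.378  0.026 -0.799] j [ 0.091  0.072  1.974 -0.014  1.056  1.309] gap 0.020742766719422646 t 9.7
1 [-1.07  0.21  0.03]
2 [-1.04  0.33 -0.03]
3 [-1.01  0.42 -0.03]
4 [-0.97  0.5  -0.02]
5 [-0.92  0.58 -0.02]
```

jog_arm(increments=[[-1.05,0.25,0,0,1],[-1.05,0.3,-0.03,0,1],[-1,0.4,-0.03,0,1],[-0.95,0.5,-0.02,0,1],[-0.6,0.4,0,0,1]])

```text
time: 10.2
ee_pos: [0.4637, 0.075, 0.1332]
orientation: [0.984, 0.179, 0.019, 0.009]
force: [0.9, -0.1, -1.7]
finger_gap: 0.0206
```

```bash
python3 nav.py 5;python3 - <<'E'
from h import *
snap('scene','scene12.png');snap('top','top12.png')
a=cv2.imread('pics/scene12.png')[170:320,270:420];b=cv2.imread('pics/top12.png')[215:365,230:380]
cv2.imwrite('pics/d12.png',cv2.resize(np.hstack([a,b]),None,fx=2.66,fy=2.66,interpolation=cv2.INTER_CUBIC))
E
```

```text
pin ang 146.15280835533372 rad 0.12505465662724838 ee [0.464 0.075 0.133] tiltdeg 2.422471932804211 F [ 0.939 -0.129 -1.731] j [ 0.018 -0.031  2.08  -0.013  1.052  1.235] gap 0.020629766605314133 t 10.2
1 [-0.86  0.68  0.01]
2 [-0.8   0.74 -0.01]
3 [-0.73  0.81 -0.01]
4 [-0.66  0.87 -0.  ]
5 [-0.58  0.92  0.  ]
```

View pics/d12.png

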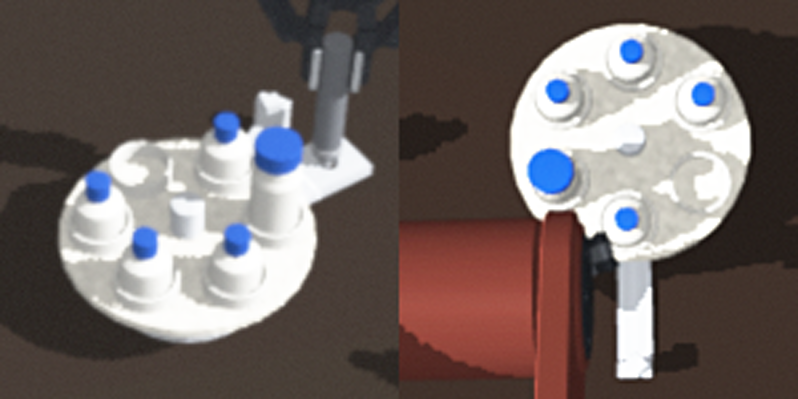

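The tall bottle is now at left front (top crop (551,172)) and all bottles are upright. Continuing.

jog_arm(increments=[[-0.85,0.65,0,0,1],[-0.8,0.75,0,0,1],[-0.75,0.8,0,0,1],[-0.65,0.85,0,0,1],[-0.4,0.6,0,0,1]])

```text
time: 10.8
ee_pos: [0.4443, 0.0254, 0.1334]
orientation: [0.984, 0.179, 0.02, 0.009]
force: [0.7, 0.4, -1.1]
finger_gap: 0.0206
```

```bash
python3 nav.py 5
```

```text
pin ang 170.73437082472657 rad 0.1246887518605278 ee [0.444 0.025 0.133] tiltdeg 2.5576190331005586 F [ 0.731  0.376 -1.093] j [-0.096 -0.092  2.137 -0.007  1.052  1.118] gap 0.02064526240230105 t 10.8
1 [-0.53  0.95  0.05]
2 [-0.42  1.01  0.01]
3 [-0.33  1.04  0.01]
4 [-0.23  1.06  0.02]
5 [-0.14  1.08  0.02]
```

jog_arm(increments=[[-0.5,0.95,0.03,0,1],[-0.4,1,0,0,1],[-0.3,1.05,0,0,1],[-0.25,1.05,0,0,1],[-0.1,0.5,0,0,1]])

```text
time: 11.3
ee_pos: [0.4471, -0.0274, 0.1344]
orientation: [0.984, 0.178, 0.022, 0.009]
force: [2.1, 1.2, -1.7]
finger_gap: 0.021
```

```bash
cat > tall.py <<'E'
import sys
from h import *
k=sys.argv[1]
snap('scene',f'scene{k}.png');snap('top',f'top{k}.png')
P=[]
for n in('scene','top'):
    im=cv2.imread(f'pics/{n}{k}.png');h=cv2.cvtColor(im,cv2.COLOR_BGR2HSV)
    m=cv2.inRange(h,(100,120,60),(125,255,255));m[:200]=0;m[335:]=0;m[:,:265]=0;m[:,410:]=0
    c=max(cv2.findContours(m,0,cv2.CHAIN_APPROX_NONE)[0],key=cv2.contourArea)
    M=cv2.moments(c);u,v=M['m10']/M['m00'],M['m01']/M['m00']
    w=onplane(n,u,v,.138 if n=='top' else .134);d=w[:2]-[.569,.008]
    print(n,(u,v),cv2.contourArea(c),'tall',w,'ang',np.degrees(np.arctan2(d[1],d[0]))%360,'r',np.hypot(*d))
a=cv2.imread(f'pics/scene{k}.png')[160:310,270:420];b=cv2.imread(f'pics/top{k}.png')[215:365,230:380]
cv2.imwrite(f'pics/d{k}.png',cv2.resize(np.hstack([a,b]),None,fx=2.66,fy=2.66,interpolation=cv2.INTER_CUBIC))
E
python3 nav.py 4;python3 tall.py 13
```

```text
pin ang 195.26519998951753 rad 0.12430609349161734 ee [ 0.447 -0.027  0.134] tiltdeg 2.7543193694951724 F [ 2.081  1.168 -1.715] j [-0.218 -0.09   2.133  0.     1.05   0.993] gap 0.021012090155300093 t 11.3
1 [-0.13  0.86  0.15]
2 [0.01 0.87 0.02]
3 [0.07 0.87 0.03]
4 [0.13 0.86 0.03]
5 [0.19 0.85 0.03]
scene (360.5659090909091, 208.26969696969695) 220.0 tall [0.51171503 0.02428266 0.134     ] ang 164.13275247653533 r 0.05955411456315498
top (307.9582289055973, 294.97159565580614) 199.5 tall [0.50983881 0.02195347 0.138     ] ang 166.72902303893184 r 0.06078441975850175
```

View pics/d13.png

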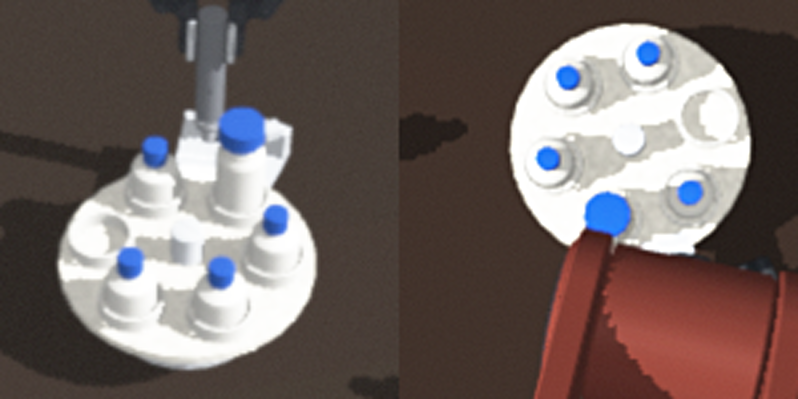

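The tall bottle is at about 165.5°; the front is at about 180.5°. About 15° remain.

jog_arm(increments=[[-0.1,0.85,0.1,0,1],[0,0.85,0.02,0,1],[0.05,0.8,0.02,0,1],[0.1,0.6,0.02,0,1],[0,0,0,0,1]])

```text
time: 11.9
ee_pos: [0.4605, -0.0574, 0.1339]
orientation: [0.984, 0.179, 0.023, 0.009]
force: [1.7, 1.6, -1.8]
finger_gap: 0.0206
```

```bash
python3 nav.py 1 3;python3 tall.py 14
```

```text
pin ang 210.45630682883544 rad 0.12354972502944835 ee [ 0.46  -0.057  0.134] tiltdeg 2.8118249936820785 F [ 1.724  1.611 -1.807] j [-0.279 -0.053  2.1    0.006  1.046  0.93 ] gap 0.02058116960233928 t 11.9
1 [-0.11  0.24  0.09]
2 [0.04 0.21 0.01]
3 [0.05 0.21 0.01]
scene (353.0703883495146, 206.126213592233) 206.0 tall [0.51216445 0.00927807 0.134     ] ang 178.71179657986474 r 0.05684991767928349
top (314.3153153153153, 295.19369369369366) 148.0 tall [0.50937498 0.01008109 0.138     ] ang 178.00101540893402 r 0.05966132396157395
```

View pics/d14.png

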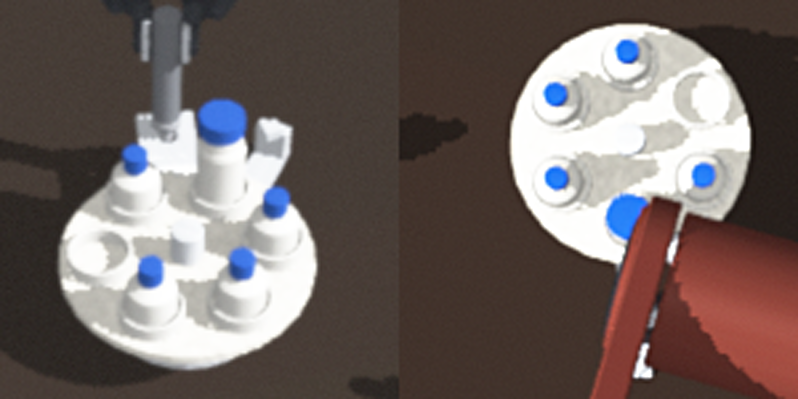

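```bash
python3 - <<'E'
from h import *
a=onplane('top',318.3,314,.004);b=onplane('top',318.3,346,.004);d=b-a
print(a,b,np.degrees(np.arctan2(d[1],d[0]))%360)
# extrapolated line y at axis x and at front spot
for x in(.569,.507): print(x,a[1]+d[1]/d[0]*(x-a[0]))
print('hub top scene/top z guess',[ (onplane('top',316.2,267.2,z),onplane('scene',340,246.5,z)) for z in(.07,.075,.08)])
E
```

```text
[0.4774385  0.00596397 0.004     ] [0.41036365 0.00616317 0.004     ] 179.8298429129883
0.569 0.00569204780221148
0.507 0.005876176031196931
hub top scene/top z guess [(array([0.56977717, 0.00834565, 0.07      ]), array([0.5620848 , 0.00519402, 0.07      ])), (array([0.56919944, 0.00820581, 0.075     ]), array([0.5662683 , 0.00705043, 0.075     ])), (array([0.56862171, 0.00806596, 0.08      ]), array([0.5704518 , 0.00890684, 0.08      ]))]
```

The tall bottle's y is about 0.006–0.009 and the pointer line's is about 0.006–0.008, so it is within a few mm. Holding still, then a final check.

jog_arm(increments=[[0,0,0,0,1],[0,0,0,0,1],[0,0,0,0,1],[0,0,0,0,1],[0,0,0,0,1]])

```text
time: 12.5
ee_pos: [0.4597, -0.0565, 0.1338]
orientation: [0.983, 0.18, 0.023, 0.009]
force: [1.7, 0.5, -0.9]
finger_gap: 0.0209
```

```bash
python3 nav.py 1 1;python3 tall.py 15; python3 - <<'E'
import cv2
from h import *
print(r.get_obs()['dq'].round(4))
cv2.imwrite('pics/e15.png',cv2.resize(cv2.imread('pics/scene15.png')[155:255,290:400],None,fx=6,fy=6,interpolation=cv2.INTER_CUBIC))
E
```

```text
pin ang 209.89862895673994 rad 0.12381402857049478 ee [ 0.46  -0.056  0.134] tiltdeg 2.78706079386434 F [ 1.744  0.503 -0.936] j [-0.277 -0.054  2.101  0.005  1.046  0.93 ] gap 0.020873756098175864 t 12.5
1 [-0.08  0.23  0.08]
scene (353.3882163034705, 206.22356739305891) 206.5 tall [0.51216145 0.00992348 0.134     ] ang 178.06178665916715 r 0.05687108551294683
top (314.0127758420441, 295.00232288037165) 143.5 tall [0.50973409 0.01064533 0.138     ] ang 177.44430450539892 r 0.059324915236038014
[-0.0021  0.002   0.0005  0.0007  0.0008  0.0014]
```

View pics/e15.png

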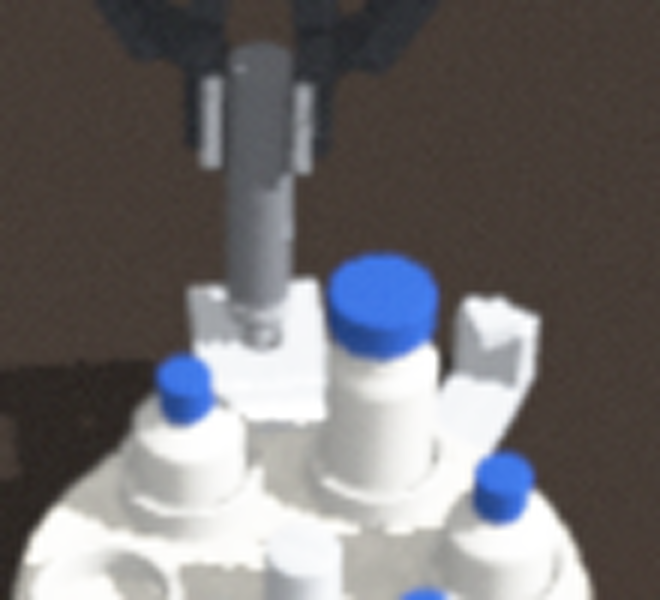

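The tab is at the end of the strip at crop (495,330). The tall bottle (380,400) is in line with it, the pin is gripped in the eye at (263,325), and everything is upright and still. Handing in.

```bash
python3 -c "
from rig import r
print(r.sign_off())"
```

```text
the job is handed in; nothing more can be done
None
```

I lifted the pin out of its stand, put it about 28 mm down through the eye, and turned the rack about 130° until the tall bottle stood at the front. I handed in at about 12.6 s with the pin still gripped in the eye; sign-off gave no verdict.

**Bottle position:** the last pictures put the tall bottle about 2–5 mm from the pointer line, against the 12 mm allowed.
- Scene view: about 178°, bottle y about 0.010.
- Top view: about 177.4° raw. The arm hides part of the cap there; correcting for that puts it nearer 181–182°.
- Pin angle: 209.9°, which puts the bottle at about 180°.
- Pointer: the line was measured at y about 0.006–0.008.

So the readings disagree by 2–4°, which is 2–4 mm at the bottle.

**Pin and grip:** the gripper tilt, which I take as the pin's, was about 2.8° (14° allowed). The finger gap was 20.9 mm on the 22 mm handle.

**Rack and bottles:** joint speeds were about 0.002 rad/s or less. The forces I read during the turn and at the end stayed under about 3 N. All five rack bottles looked upright. The spare bottles were never approached; I didn't re-measure them at the end.

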